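# Level the sprung worktop shelf with a clip-in tube level and its levelling foot

## Robot

A 7-joint arm with a two-finger parallel gripper is mounted at the origin on a cart in front of the work surface, level with it; the furniture and walls round the work are solid. World frame = base frame: x ahead of the robot, y to its left, z up, the work surface at z = 0. Lengths are in m, angles in degrees, forces in N, time in s.
With the tool pointing down it reaches from about 0.425 to 0.875 m from the base axis. Payload 4.7 kg.
Tool frame: the origin (TCP) lies midway between the tips of the shut fingers; the grasp point (between the pads) lies 19 mm behind it (env.grip_depth is the distance from the TCP to the grasp point, in m); z points along the fingers, y is the line along which they close (so a half turn about z gives the same grasp; the last joint's range is limited). The gripper opens to 87 mm and grips with 3 to 60 N. Pads are 19 mm wide; open, the fingers measure 117 mm over their backs; the gripper's body (75 mm by 190 mm) begins 51 mm behind the grasp point.
Start: joints at [-68.348, 18.392, -4.016, 83.108, 1.295, 78.541, -3.26], TCP at [0.231, 0.607, 0.223] pointing down, gripper open.
Joint ranges: [-163.93, 163.93], [-17.29, 119.83], [-79.2, 71.16], [3.27, 140.29], [-89.18, 269.18], [5.43, 117.66], [-154.24, 154.24]. Speed limits (degrees/s): [147.25, 147.25, 180, 180, 180, 180, 180].

## Interface

Orientations are given as [roll, pitch, yaw] about the fixed x, y, z axes, in that order (R = Rz(yaw) Ry(pitch) Rx(roll)).
In Python, from cell import get_obs, optics, env, nets gives the robot as it stands.
- The arm moves only by the shell command python3 -m creep 'ROWS' [FORCE]. ROWS is JSON, a list of rows, each an object of numbers: "wx", "wy", "wz": the turn, a rotation vector about the tool's x, y, z in degrees; "tx", "ty", "tz": the shift along the tool's x, y, z in mm; "gripper": the opening, from -1 (shut) to 1 (fully open). A call has 1 to 5 rows; each row is the pose to reach, as a shift and turn from the pose commanded when the call began, along the tool's axes at that moment; what a row does not reach only later rows make up. A row lasts 1/12 s, in which the tool goes at most 41.7 mm and 7.16 degrees, less where a joint would pass 70% of its speed; a pose out of reach is approached as far as the arm can. A call with a gripper value outside its range is refused whole. The fingers move at their own pace and stop on an object; FORCE is the grip in N (left out, the last holds). Time passes only in rows, so rows that repeat a pose let the fingers close. It gives the time, the measured TCP pose, the force, the opening and the grip force at its end, in the units of the state.
- get_obs(): the state, without advancing time (a new reading comes with each control period).
- optics.read_camera(name): name is "scene" or "top" or "wrist"; returns (picture, depth): 420x560x3 uint8, red, green, blue; 420x560 float32, m along the optical axis (not along the pixel's ray), 0 where there is no reading.
- optics.camera_info(name): a dict with "fovy" (degrees; the focal length in pixels is half the picture's height over the tangent of half this angle, whatever the lens; pixels are square), "cx", "cy" (the principal point, pixels), "R" (3x3) and "t" (3): a world point X has camera coordinates R X + t; the wrist camera has in their place "tool_from_camera" (4x4, takes a point from camera to tool coordinates, whose origin is the TCP and whose axes are the flange's). Camera axes: x right, y down, z forward; pixel columns grow to the right and rows downward; lengths in m; the calibration is good to about 2 mm. A picture is of the moment at which its call begins: read the wrist's pose just before it. camera_info takes no time and is no camera call.
- env.sign_off(): hands the job in; it is judged then, once.
Trained networks look in the newest picture that a camera, given by its name, has taken for a name from the list of things; names that differ only in an ending like _2 or _b are one class to them, and where a whole thing is asked for, a point or a joint stands for the part that bears it (a point fixed in the world has none). Each returns a list of dicts, best first, with "confidence" (0 to 1); they miss things now and then, are a little off and sometimes report something else, mostly with a low value. They report only what shows in the picture. A call takes as long as a camera call.
- nets.look_for(query, camera): "point" ([x, y, z] in m, in world coordinates, good to about 4 mm: the middle of the surface that is visible of it).
- nets.place_of(query, camera): "point" ([x, y, z] in m, in world coordinates, good to about 4 mm: a listed point, or the origin of a listed thing).
The state is a dict: "time_s": time; "qpos": joint angles; "joint_velocities": joint speeds; "effort": joint torques, N m; "tool_pos": TCP position; "tool_rot": TCP orientation; "force": force on the tool from outside, world axes, zero at the start; "wrist_torque": the same for the moment, N m; "grip_width": finger opening in m; "grasp_force": force on a finger pad.
Only numpy, scipy, OpenCV 4.12 (cv2) and the standard library are available. Lean on these libraries where they do the work, as an engineer would, in place of code of your own. Each camera call takes 0.05 s, during which the arm holds its last target. There are 200 camera calls.

## Task

Level the little hinged shelf on the worktop: pick up the loose tube spirit level, push it down past the sprung jaw until it sits home in the shelf's fork clip and let go of it there. Then grip the wing knob of the levelling foot, press it down so that the foot stands on its pad, and turn it until the bubble lies between the two black rings. Finish still gripping the knob and pressing the foot on its pad with the bubble centred, and do not knock the other things about.

Things in the scene. Friction and masses are not known exactly. Their poses are not given: they have to be found in the camera images.
- level: Loose tube spirit level, 0.16 kg: tube 18 mm diameter between two square 30 mm black end caps, 156 mm over all. The middle 74 mm is a clear vial with a white bubble and two black rings 26 mm apart; the rest is bare metal. Origin on the tube axis at mid-length, long axis = its y, both ends alike. Starts lying on its caps, axis 15 mm above the worktop. Grip across the tube at its middle.
- bubble (a joint): Position of the bubble (16 mm long) along the level's own y, m; 0 = centred between the rings, limits +-0.024. It moves towards the higher end, 16 mm per degree of tilt, and takes about 2 s to settle.
- clip_seat (a point): Where the level's origin sits when home in the shelf's clip, 32 mm above the board. y: along tube and shelf, away from the knob; z up. Two U forks at y +-50 mm, 14 mm long each; tall tines on the +x side and jaw noses on the -x side rise 14 mm above the seat (flare 24 mm). The level goes in from above. Between the forks is only the jaw's pivot bar, 18 mm to -x, at most 11 mm above the board.
- jaw (a joint): Sprung jaw of the clip, rad: 0 = shut. Its two noses overhang the tube; pushing the tube down takes about 10 to 15 N and opens it about 0.15 rad, then it springs shut over the tube.
- shelf: Hinged wooden board 120 x 305 x 14 mm, its top 49 mm above the worktop, on a fixed plinth 130 x 370 mm. Origin on the hinge axis at mid-thickness; y points from knob end to hinge. Clip 130 mm, knob 280 mm from the hinge. Unpressed, a spring lifts the knob end about 8 mm (1.7 degrees) above level to a stop; 5 to 8 N on the knob brings it down until the foot meets its pad.
- foot: Levelling foot: vertical screw through the knob end of the shelf, wing knob on top, ball end below. Origin on its axis, about at mid-thickness of the board. Press it with about 10 N; while it stands on its pad the knob keeps its height when turned and the shelf climbs the screw. The pad's height differs by about a millimetre each time, so the right knob angle has to be read off the bubble.
- wing (a point): Centre of the knob's wing: an upright black bar 46 mm long (its own x), 14 mm thick (its y), 34 mm high (17 mm either side of this point), on a disc of 50 mm diameter whose top is 16 mm below this point. It is about 34 mm above the board. Grip it across the 14 mm; press down by the grip or on the disc.
- knob (a joint): Wing knob angle, rad, growing clockwise seen from above. Clockwise screws the foot out and raises the knob end of the shelf by 4.25 mm per rad: 14 mm of bubble per rad while the foot stands on its pad. At the start the foot is screwed in too far: pressed on its pad, the knob end is too low and needs 0.5 to 1.6 rad clockwise. Turns easily, stays where left.
- shot_glass: Bystander: small glass, 48 mm across, 61 mm high; origin under its centre.
- lemon: Bystander: lemon, 71 mm long; origin under its centre.
- match_box: Bystander: match box 36 x 53 x 15 mm lying flat; origin under its centre.
- muddler: Bystander: turned wooden muddler, 187 mm long, 25 mm thick, lying; origin under its centre.
- pad: The 48 mm steel pad on the plinth under the foot; origin at the centre of its top, about 14 mm above the worktop.

How it is judged (in metres and radians):
On the way, in this order (a step that is already met when the one before it is completed fails the run):
1. the level is carried up off the worktop (height (world z) of level above 0.09 m), for 0.1 s.
2. the level sits home in the fork clip, jaw shut over it, let go (x of level in the frame of clip_seat between -0.003 and 0.003 m and z of level in the frame of clip_seat between -0.003 and 0.003 m and y of level in the frame of clip_seat between -0.015 and 0.015 m and angle between the y axis of level and the y axis of clip_seat, either way round below 0.05 rad and value of joint jaw below 0.06 rad and contact force between the fingers and level below 0.2 N), for 0.2 s.
At the end, for the whole second after the job is handed in: Level in the clip (3 mm across and in height, 15 mm along, 0.05 rad), jaw under 0.06 rad, level untouched by the robot; fingers grip the knob (over 2 N) and press the foot on its pad (over 1.5 N); bubble within 5 mm of the middle; all this through the last second (all of step 2 and contact force between the arm and level below 0.2 N and contact force between the fingers and foot above 2 N and contact force between foot and pad above 1.5 N and value of joint bubble between -0.005 and 0.005 m); the arm keeps its last pose, push and grip.
It fails at once if a bystander is knocked out of its place (more than 4 cm) (distance of any of shot_glass, lemon, match_box, muddler from where it was at the start of the episode above 0.04 m).
It also fails if it takes over 67 s, if anything falls off the work surface, if the arm or the gripper's body presses on something with over 40 N, if the wrist force passes 120 N, or if a joint passes its speed limit or range.

## Working session

There is one attempt and no reset: what is moved stays moved. The work goes in short steps, Python scripts to look and compute and a shell command to move; the robot and the scene stay as the last step left them, time stands still between calls to the robot, and variables do not carry over. Pictures are saved under pics/ and viewed, at most 12 in all, crops included, and the job is handed in when it is done.

```bash
ls; mkdir -p pics
cat > h.py <<'E'
from cell import get_obs, optics, env, nets
import numpy as np, cv2
from scipy.spatial.transform import Rotation as Ro
np.set_printoptions(precision=4,suppress=True)
def pose():
    o=get_obs(); return np.array(o['tool_pos']), Ro.from_euler('xyz',o['tool_rot'],degrees=True).as_matrix(), o
def cam(name):
    p,R,o=pose(); im,d=optics.read_camera(name); i=optics.camera_info(name)
    f=210/np.tan(np.radians(i['fovy']/2))
    if name=='wrist':
        T=np.array(i['tool_from_camera']); Rw=R@T[:3,:3]; tw=R@T[:3,3]+p
    else:
        Rc=np.array(i['R']); Rw=Rc.T; tw=-Rc.T@np.array(i['t'])
    v,u=np.mgrid[:420,:560]
    P=np.stack([(u-i['cx'])/f*d,(v-i['cy'])/f*d,d],-1)@Rw.T+tw
    P[d==0]=np.nan
    return im,P
def save(im,n): cv2.imwrite('pics/'+n,im[:,:,::-1])
E
python3 - <<'E'
from h import *
o=get_obs(); print(o)
for c in ['top','scene']:
    im,P=cam(c); save(im,c+'0.png'); np.savez(c+'0.npz',im=im,P=P)
    for q in ['level','clip_seat','shelf','foot','wing','pad','shot_glass','lemon','match_box','muddler']:
        r=nets.place_of(q,c); print(c,q,[(np.round(x['point'],3).tolist(),round(x['confidence'],2)) for x in r[:2]])
E
```

```text
pics
{'time_s': 0.0, 'qpos': array([-68.3478,  18.4382,  -4.0173,  83.1749,   1.2968,  78.541 ,
        -3.2605]), 'joint_velocities': array([-0.0658, -0.0524,  0.079 ,  0.052 ,  0.1056, -0.1605,  0.0631]), 'effort': array([  0.0003, -49.1283,  -0.404 , -31.2536,  -0.0641,   0.0435,
         0.0002]), 'tool_pos': array([0.2311, 0.6069, 0.2215]), 'tool_rot': array([-179.8913,    0.007 ,  159.1592]), 'force': array([-0.8355,  0.1651,  0.1751]), 'wrist_torque': array([0.0597, 0.0072, 0.022 ]), 'grasp_force': 0.0, 'grip_width': 0.0870008664845516}
top level [([0.416, -0.358, 0.015], 0.69), ([0.622, -0.313, -0.004], 0.63)]
top clip_seat [([0.452, 0.064, 0.088], 0.71)]
top shelf [([0.466, 0.194, 0.043], 0.61)]
top foot [([0.427, -0.083, 0.057], 0.76)]
top wing [([0.426, -0.08, 0.097], 0.64)]
top pad []
top shot_glass [([0.551, -0.273, -0.001], 0.62)]
top lemon [([0.557, -0.442, 0.004], 0.56)]
top match_box [([0.418, -0.192, -0.001], 0.61)]
top muddler [([0.621, -0.31, -0.005], 0.88), ([0.426, -0.08, 0.095], 0.38)]
scene level [([0.415, -0.356, 0.018], 0.69)]
scene clip_seat [([0.452, 0.066, 0.088], 0.97)]
scene shelf [([0.468, 0.197, 0.041], 0.62)]
scene foot [([0.43, -0.082, 0.061], 0.84)]
scene wing [([0.547, -0.274, -0.001], 0.7), ([0.425, -0.078, 0.101], 0.66)]
scene pad [([0.43, -0.084, 0.013], 0.54), ([0.426, -0.079, 0.1], 0.17)]
scene shot_glass [([0.548, -0.273, -0.001], 0.59)]
scene lemon [([0.557, -0.442, 0.002], 0.66)]
scene match_box [([0.421, -0.189, 0.0], 0.86)]
scene muddler [([0.622, -0.313, -0.001], 0.95)]
```

View pics/top0.png

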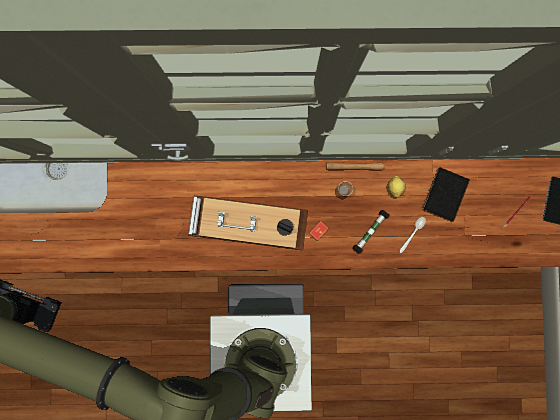

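View pics/scene0.png

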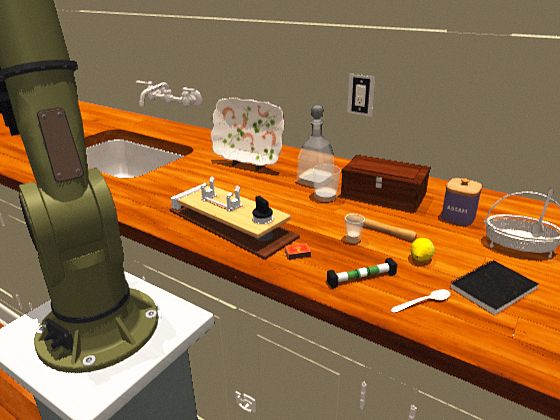

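Top view: the shelf runs from (192,215) at the hinge to (300,228) with the knob at (286,227). The level lies diagonally from (357,249) to (385,214), the red match box is at (318,231), and the glass, muddler and lemon are behind. The scene view agrees.

```bash
cat >> h.py <<'E'
def go(pos,yaw,tilt=None,label=''):
    "print shift (mm) and turn (deg) in tool axes, to TCP pos with tool down at yaw; tilt: world rotvec deg applied after"
    p,R,o=pose(); Rt=Ro.from_euler('xyz',[180,0,yaw],degrees=True)
    if tilt is not None: Rt=Ro.from_rotvec(np.radians(tilt))*Rt
    print(label,'t',np.round(R.T@(np.array(pos)-p)*1000,1),'w',np.round(np.degrees((Ro.from_matrix(R).inv()*Rt).as_rotvec()),1),'at',p,np.array(o['tool_rot']),'time',o['time_s'])
E
python3 - <<'E'
from h import *
d=np.load('top0.npz'); P=d['P'];im=d['im']
def pca(m):
    X=P[m]; c=X.mean(0); w,v=np.linalg.eigh(np.cov(X[:,:2].T)); a=v[:,-1]; s=(X[:,:2]-c[:2])@a
    print(len(X),c,'yaw',np.degrees(np.arctan2(a[1],a[0])),'len',s.min(),s.max(),'mid',c[:2]+a*(s.min()+s.max())/2)
D=np.hypot(P[...,0]-.416,P[...,1]+.357)
pca((D<.1)&(P[...,2]>.008)&(P[...,2]<.05))
D=np.hypot(P[...,0]-.426,P[...,1]+.08)
pca((D<.04)&(P[...,2]>.09))
pca((P[...,2]>.035)&(P[...,2]<.066)&(abs(P[...,1]-.05)<.2)&(abs(P[...,0]-.45)<.12))
go([.50,.10,.25],130)
E
```

```text
345 [ 0.4121 -0.3532  0.0216] yaw 140.42178810004856 len -0.10252785781571726 0.07807020378663726 mid [ 0.4215 -0.3609]
73 [ 0.4274 -0.08    0.1113] yaw 66.05783921438447 len -0.022876437259836298 0.022976557320353985 mid [ 0.4274 -0.0799]
3659 [0.4447 0.0465 0.0525] yaw 82.00151777718672 len -0.169044999451703 0.16789530811846418 mid [0.4447 0.0459]
 t [-431.7 -378.7  -27.4] w [ 0.   0.  29.2] at [0.2313 0.6075 0.2226] [179.994    0.0038 159.1606] time 1.1
```

```bash
python3 -m creep '[{"tx":-144,"ty":-126,"tz":-9},{"tx":-144,"ty":-126,"tz":-9},{"tx":-144,"ty":-126,"tz":-9},{"tx":-144,"ty":-126,"tz":-9},{"tx":-144,"ty":-126,"tz":-9}]'
python3 -m creep '[{"tx":-144,"ty":-126,"tz":-9},{"tx":-144,"ty":-126,"tz":-9},{"tx":-144,"ty":-126,"tz":-9},{"tx":-144,"ty":-126,"tz":-9},{"tx":-144,"ty":-126,"tz":-9}]'
python3 -m creep '[{"tx":-144,"ty":-126,"tz":-9,"wz":29},{"tx":-144,"ty":-126,"tz":-9,"wz":29},{"tx":-144,"ty":-126,"tz":-9,"wz":29},{"tx":-144,"ty":-126,"tz":-9,"wz":29},{"tx":-144,"ty":-126,"tz":-9,"wz":29}]'
python3 -m creep '[{"tx":-99,"ty":-119,"tz":17},{"tx":-99,"ty":-119,"tz":17},{"tx":-99,"ty":-119,"tz":17},{"tx":-99,"ty":-119,"tz":17},{"tx":-99,"ty":-119,"tz":17}]'
python3 -m creep '[{"tx":-99,"ty":-119,"tz":17},{"tx":-99,"ty":-119,"tz":17},{"tx":-99,"ty":-119,"tz":17},{"tx":-99,"ty":-119,"tz":17},{"tx":-99,"ty":-119,"tz":17}]'
python3 -m creep '[{"tx":-99,"ty":-119,"tz":17,"wz":-11},{"tx":-99,"ty":-119,"tz":17,"wz":-11},{"tx":-99,"ty":-119,"tz":17,"wz":-11},{"tx":-99,"ty":-119,"tz":17,"wz":-11},{"tx":-99,"ty":-119,"tz":17,"wz":-11}]'
python3 - <<'E'
from h import *
go([.418,-.357,.12],141)
im,P=cam('wrist'); save(im,'w1.png'); np.savez('w1.npz',im=im,P=P)
print([ (x['point'],x['confidence']) for x in nets.place_of('level','wrist')])
E
```

```text
t [-517.6 -835.   102.6] w [ 0.   0.  18.2] at [0.2313 0.6075 0.2226] [179.994    0.0038 159.1606] time 1.1
[]validation failed for argument at $[0]...
validation failed for argument at $[0]...
validation failed for argument at $[0]...
validation failed for argument at $[0]...
validation failed for argument at $[0]...
validation failed for argument at $[0]...
```

View pics/w1.png

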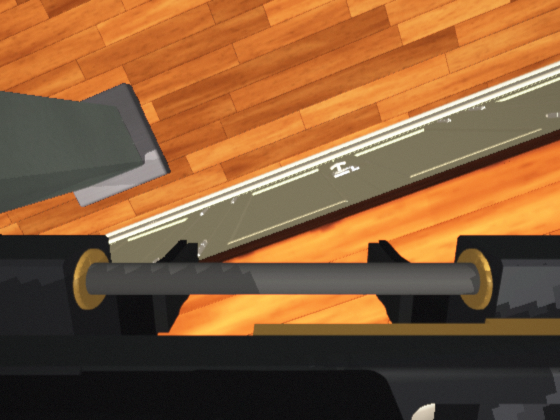

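The moves were refused, so the picture shows only the start pose, with the fingers at rows 240–330. Each row probably needs all seven keys.

```bash
python3 -m creep '[{"wx":0,"wy":0,"wz":0,"tx":-144,"ty":-126,"tz":-9,"gripper":1},{"wx":0,"wy":0,"wz":0,"tx":-144,"ty":-126,"tz":-9,"gripper":1},{"wx":0,"wy":0,"wz":0,"tx":-144,"ty":-126,"tz":-9,"gripper":1},{"wx":0,"wy":0,"wz":0,"tx":-144,"ty":-126,"tz":-9,"gripper":1},{"wx":0,"wy":0,"wz":0,"tx":-144,"ty":-126,"tz":-9,"gripper":1}]'
```

```text
time_s: 1.62
tool_pos: [0.3241, 0.4341, 0.2321]
tool_rot: [-180.0, 0.1, 158.9]
force: [0.2, -0.6, -0.3]
grip_width: 0.0872
grasp_force: 0.0
```

```bash
python3 -m creep '[{"wx":0,"wy":0,"wz":0,"tx":-144,"ty":-126,"tz":-9,"gripper":1},{"wx":0,"wy":0,"wz":0,"tx":-144,"ty":-126,"tz":-9,"gripper":1},{"wx":0,"wy":0,"wz":0,"tx":-144,"ty":-126,"tz":-9,"gripper":1},{"wx":0,"wy":0,"wz":0,"tx":-144,"ty":-126,"tz":-9,"gripper":1},{"wx":0,"wy":0,"wz":0,"tx":-144,"ty":-126,"tz":-9,"gripper":1}]'
python3 -m creep '[{"wx":0,"wy":0,"wz":29,"tx":-144,"ty":-126,"tz":-9,"gripper":1},{"wx":0,"wy":0,"wz":29,"tx":-144,"ty":-126,"tz":-9,"gripper":1},{"wx":0,"wy":0,"wz":29,"tx":-144,"ty":-126,"tz":-9,"gripper":1},{"wx":0,"wy":0,"wz":29,"tx":-144,"ty":-126,"tz":-9,"gripper":1},{"wx":0,"wy":0,"wz":29,"tx":-144,"ty":-126,"tz":-9,"gripper":1}]'
python3 -m creep '[{"wx":0,"wy":0,"wz":0,"tx":-99,"ty":-119,"tz":17,"gripper":1},{"wx":0,"wy":0,"wz":0,"tx":-99,"ty":-119,"tz":17,"gripper":1},{"wx":0,"wy":0,"wz":0,"tx":-99,"ty":-119,"tz":17,"gripper":1},{"wx":0,"wy":0,"wz":0,"tx":-99,"ty":-119,"tz":17,"gripper":1}]'
python3 -m creep '[{"wx":0,"wy":0,"wz":0,"tx":-99,"ty":-119,"tz":17,"gripper":1},{"wx":0,"wy":0,"wz":0,"tx":-99,"ty":-119,"tz":17,"gripper":1},{"wx":0,"wy":0,"wz":0,"tx":-99,"ty":-119,"tz":17,"gripper":1},{"wx":0,"wy":0,"wz":0,"tx":-99,"ty":-119,"tz":17,"gripper":1}]'
python3 -m creep '[{"wx":0,"wy":0,"wz":-11,"tx":-99,"ty":-119,"tz":17,"gripper":1},{"wx":0,"wy":0,"wz":-11,"tx":-99,"ty":-119,"tz":17,"gripper":1},{"wx":0,"wy":0,"wz":-11,"tx":-99,"ty":-119,"tz":17,"gripper":1},{"wx":0,"wy":0,"wz":-11,"tx":-99,"ty":-119,"tz":17,"gripper":1},{"wx":0,"wy":0,"wz":-11,"tx":-99,"ty":-119,"tz":17,"gripper":1}]'
python3 - <<'E'
from h import *
go([.418,-.357,.12],141)
im,P=cam('wrist'); save(im,'w2.png'); np.savez('w2.npz',im=im,P=P)
print([ (x['point'],x['confidence']) for x in nets.place_of('level','wrist')])
E
```

```text
time_s: 2.03
tool_pos: [0.4132, 0.2647, 0.2412]
tool_rot: [180.0, 0.1, 158.9]
force: [0.9, -0.3, 0.1]
grip_width: 0.0871
grasp_force: 0.0
time_s: 2.45
tool_pos: [0.5023, 0.0953, 0.2504]
tool_rot: [179.9, 0.1, 129.5]
force: [-0.2, -0.2, 0.2]
grip_width: 0.087
grasp_force: 0.0
time_s: 2.78
tool_pos: [0.4724, -0.0558, 0.2325]
tool_rot: [-180.0, 0.0, 130.0]
force: [0.4, -1.0, 0.0]
grip_width: 0.0869
grasp_force: 0.0
time_s: 3.12
tool_pos: [0.4449, -0.2081, 0.2157]
tool_rot: [180.0, 0.1, 130.0]
force: [0.0, -0.4, -0.2]
grip_width: 0.0872
grasp_force: 0.0
time_s: 3.53
tool_pos: [0.4147, -0.3651, 0.1983]
tool_rot: [-179.6, 0.1, 140.5]
force: [-1.5, 0.2, -0.2]
grip_width: 0.0872
grasp_force: 0.0
 t [ 2.7  8.9 78.3] w [-0.4  0.1 -0.5] at [ 0.4147 -0.3651  0.1983] [-179.6251    0.1048  140.5479] time 3.5333
[([0.4092, -0.3571, 0.0153], 0.85)]
```

View pics/w2.png

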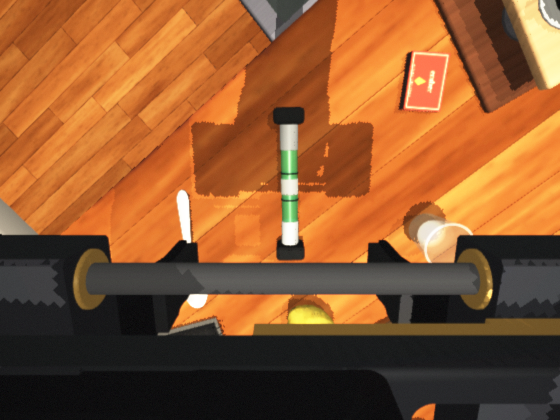

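The wrist view shows the level upright in the picture, with caps at (289,115) and (290,247) and the vial middle at about (289,184). The glass at (447,245) and match box are well clear.

Run:
```python
from h import *
d=np.load('w2.npz'); P=d['P']
v,u=np.mgrid[:420,:560]
m=(abs(u-289)<22)&(v>95)&(v<262)&(P[...,2]>.017)
X=P[m]
r=cv2.minAreaRect((X[:,:2]*1000).astype(np.float32)); print(r)
m2=m&(v>130)&(v<232)&(P[...,2]>.02); Y=P[m2]; c=Y.mean(0); w,V=np.linalg.eigh(np.cov(Y[:,:2].T)); a=V[:,-1]; print(c,np.degrees(np.arctan2(a[1],a[0])), Y[:,2].max())
c=[r[0][0]/1000,r[0][1]/1000]
s=(X[:,:2]-c)@a;n=(Y[:,:2]-c)@[-a[1],a[0]]; print(s.min(),s.max(),np.percentile(n,[2,50,98]))
```

```text
((411.9105529785156, -356.2586364746094), (29.89150619506836, 155.69607543945312), 51.49591064453125)
[ 0.4066 -0.352   0.0221] 141.61822516013385 0.025251528952488
-0.0778678850906573 0.0778690574676194 [-0.0063 -0.0001  0.0062]
```

Run:
```python
from h import *
go([.412,-.3563,.006],141.5)
```

```text
t [  5.9  -1.4 192.3] w [-0.1 -0.  -0.6] at [ 0.4177 -0.3588  0.1983] [-179.9125   -0.0337  140.8668] time 3.6333
```

```bash
python3 -m creep '[{"wx":0,"wy":0,"wz":-0.6,"tx":6,"ty":-1.5,"tz":80,"gripper":1},{"wx":0,"wy":0,"wz":-0.6,"tx":6,"ty":-1.5,"tz":80,"gripper":1},{"wx":0,"wy":0,"wz":-0.6,"tx":6,"ty":-1.5,"tz":80,"gripper":1},{"wx":0,"wy":0,"wz":-0.6,"tx":6,"ty":-1.5,"tz":80,"gripper":1}]'
python3 - <<'E'
from h import *
im,P=cam('wrist')
v,u=np.mgrid[:420,:560]
D=np.hypot(P[...,0]-.412,P[...,1]+.356)
m=(D<.09)&(P[...,2]>.017)&(P[...,2]<.035)
print(m.sum(),cv2.minAreaRect((P[m][:,:2]*1000).astype(np.float32)))
go([.412,-.3563,.006],141.5)
E
```

```text
time_s: 3.97
tool_pos: [0.4133, -0.3518, 0.1177]
tool_rot: [180.0, -0.2, 141.9]
force: [0.6, -0.3, -0.1]
grip_width: 0.0871
grasp_force: 0.0
3929 ((411.6617431640625, -356.01104736328125), (29.374195098876953, 154.44569396972656), 51.59407424926758)
 t [  0.3  -4.  113.7] w [0.  0.  0.4] at [ 0.4147 -0.3533  0.1197] [179.9678   0.0272 141.8558] time 4.0167
```

```bash
python3 -m creep '[{"wx":0,"wy":0,"wz":0,"tx":0,"ty":-3.5,"tz":80,"gripper":1},{"wx":0,"wy":0,"wz":0,"tx":0,"ty":-3.5,"tz":80,"gripper":1},{"wx":0,"wy":0,"wz":0,"tx":0,"ty":-3.5,"tz":100,"gripper":1},{"wx":0,"wy":0,"wz":0,"tx":0,"ty":-3.5,"tz":113,"gripper":1},{"wx":0,"wy":0,"wz":0,"tx":0,"ty":-3.5,"tz":113,"gripper":1}]'
python3 -m creep '[{"wx":0,"wy":0,"wz":0,"tx":0,"ty":0,"tz":0,"gripper":-0.6},{"wx":0,"wy":0,"wz":0,"tx":0,"ty":0,"tz":0,"gripper":-1},{"wx":0,"wy":0,"wz":0,"tx":0,"ty":0,"tz":0,"gripper":-1},{"wx":0,"wy":0,"wz":0,"tx":0,"ty":0,"tz":0,"gripper":-1},{"wx":0,"wy":0,"wz":0,"tx":0,"ty":0,"tz":0,"gripper":-1}]' 45
python3 -m creep '[{"wx":0,"wy":0,"wz":0,"tx":0,"ty":0,"tz":0,"gripper":-1},{"wx":0,"wy":0,"wz":0,"tx":0,"ty":0,"tz":0,"gripper":-1},{"wx":0,"wy":0,"wz":0,"tx":0,"ty":0,"tz":0,"gripper":-1}]'
```

```text
time_s: 4.43
tool_pos: [0.4122, -0.3563, 0.0053]
tool_rot: [180.0, -0.0, 141.8]
force: [-0.8, -0.2, 0.2]
grip_width: 0.0872
grasp_force: 0.0
time_s: 4.85
tool_pos: [0.4122, -0.3572, 0.0066]
tool_rot: [180.0, 0.1, 141.8]
force: [0.2, 0.5, -0.7]
grip_width: 0.0618
grasp_force: 0.0
time_s: 5.1
tool_pos: [0.4115, -0.3569, 0.0057]
tool_rot: [180.0, 0.0, 141.8]
force: [0.5, -0.2, 0.5]
grip_width: 0.0416
grasp_force: 0.0
```

```bash
python3 -m creep '[{"wx":0,"wy":0,"wz":0,"tx":0,"ty":0,"tz":0,"gripper":-1},{"wx":0,"wy":0,"wz":0,"tx":0,"ty":0,"tz":0,"gripper":-1},{"wx":0,"wy":0,"wz":0,"tx":0,"ty":0,"tz":0,"gripper":-1},{"wx":0,"wy":0,"wz":0,"tx":0,"ty":0,"tz":0,"gripper":-1},{"wx":0,"wy":0,"wz":0,"tx":0,"ty":0,"tz":0,"gripper":-1}]'
python3 -m creep '[{"wx":0,"wy":0,"wz":0,"tx":0,"ty":0,"tz":-10,"gripper":-1},{"wx":0,"wy":0,"wz":0,"tx":0,"ty":0,"tz":-50,"gripper":-1},{"wx":0,"wy":0,"wz":0,"tx":0,"ty":0,"tz":-90,"gripper":-1},{"wx":0,"wy":0,"wz":0,"tx":0,"ty":0,"tz":-130,"gripper":-1},{"wx":0,"wy":0,"wz":0,"tx":0,"ty":0,"tz":-170,"gripper":-1}]'
python3 -m creep '[{"wx":0,"wy":0,"wz":0,"tx":0,"ty":0,"tz":-30,"gripper":-1},{"wx":0,"wy":0,"wz":0,"tx":0,"ty":0,"tz":-30,"gripper":-1},{"wx":0,"wy":0,"wz":0,"tx":0,"ty":0,"tz":-30,"gripper":-1}]'
python3 - <<'E'
from h import *
go([.452,-.14,.2],100)
E
```

```text
time_s: 5.52
tool_pos: [0.4115, -0.3567, 0.0055]
tool_rot: [180.0, -0.0, 141.8]
force: [0.8, 0.2, -0.0]
grip_width: 0.0167
grasp_force: 45.0
time_s: 5.93
tool_pos: [0.4105, -0.357, 0.1776]
tool_rot: [-180.0, -0.0, 141.7]
force: [1.9, 0.8, -1.2]
grip_width: 0.0172
grasp_force: 45.0
time_s: 6.18
tool_pos: [0.4121, -0.3576, 0.2076]
tool_rot: [179.9, 0.2, 141.7]
force: [0.4, 0.4, -2.7]
grip_width: 0.0168
grasp_force: 45.0
 t [103.4 195.6   7.5] w [ 0.2  0.2 41.7] at [ 0.4121 -0.3576  0.2076] [179.9058   0.2172 141.746 ] time 6.1833
```

```bash
python3 -m creep '[{"wx":0,"wy":0,"wz":30,"tx":76,"ty":168,"tz":-31,"gripper":-1},{"wx":0,"wy":0,"wz":30,"tx":76,"ty":168,"tz":-31,"gripper":-1},{"wx":0,"wy":0,"wz":30,"tx":76,"ty":168,"tz":-31,"gripper":-1},{"wx":0,"wy":0,"wz":30,"tx":76,"ty":168,"tz":-31,"gripper":-1},{"wx":0,"wy":0,"wz":30,"tx":76,"ty":168,"tz":-31,"gripper":-1}]'
python3 -m creep '[{"wx":0,"wy":0,"wz":30,"tx":150,"ty":107,"tz":-31,"gripper":-1},{"wx":0,"wy":0,"wz":30,"tx":150,"ty":107,"tz":-31,"gripper":-1},{"wx":0,"wy":0,"wz":30,"tx":150,"ty":107,"tz":-31,"gripper":-1},{"wx":0,"wy":0,"wz":30,"tx":150,"ty":107,"tz":-31,"gripper":-1},{"wx":0,"wy":0,"wz":30,"tx":150,"ty":107,"tz":-31,"gripper":-1}]'
python3 -m creep '[{"wx":0,"wy":0,"wz":0,"tx":0,"ty":0,"tz":0,"gripper":-1},{"wx":0,"wy":0,"wz":0,"tx":0,"ty":0,"tz":0,"gripper":-1},{"wx":0,"wy":0,"wz":0,"tx":0,"ty":0,"tz":0,"gripper":-1}]'
python3 - <<'E'
from h import *
go([.452,.066,.2],82)
im,P=cam('wrist'); save(im,'w3.png'); np.savez('w3.npz',im=im,P=P)
for q in ['clip_seat','shelf','foot','wing']: print(q,[ (np.round(x['point'],4),x['confidence']) for x in nets.place_of(q,'wrist')[:2]])
E
```

```text
time_s: 6.6
tool_pos: [0.4492, -0.1998, 0.2307]
tool_rot: [-179.8, -0.1, 113.6]
force: [0.3, -0.3, -1.5]
grip_width: 0.017
grasp_force: 45.0
time_s: 7.02
tool_pos: [0.4857, -0.0216, 0.2615]
tool_rot: [-179.8, 0.0, 83.6]
force: [1.0, -0.2, -1.4]
grip_width: 0.0167
grasp_force: 45.0
time_s: 7.27
tool_pos: [0.4861, -0.0228, 0.2615]
tool_rot: [-179.8, 0.1, 84.0]
force: [-0.5, -1.0, -1.3]
grip_width: 0.0174
grasp_force: 45.0
 t [ 84.8 -43.   61.5] w [-0.2  0.1  2. ] at [ 0.4861 -0.0228  0.2615] [-179.8068    0.0821   84.0126] time 7.2667
clip_seat [(array([0.4502, 0.0671, 0.0856]), 0.6)]
shelf []
foot [(array([ 0.4279, -0.0826,  0.0589]), 0.59)]
wing [(array([ 0.4318, -0.0797,  0.095 ]), 0.75)]
```

View pics/w3.png

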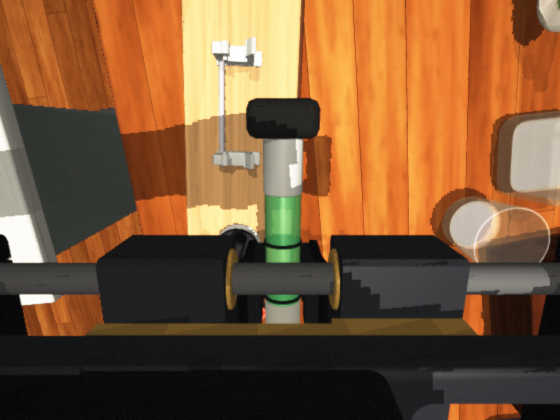

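The forks are at (238,52) and (238,158), with the pivot bar at column 220. The held level's far cap is at (283,118). I'll measure these from depth.

Run:
```python
from h import *
d=np.load('w3.npz'); P=d['P']; im=d['im']
v,u=np.mgrid[:420,:560]
# board plane
m=(u>195)&(u<290)&(v>5)&(v<220)&(P[...,2]>.045)&(P[...,2]<.06)
X=P[m]; A=np.c_[X[:,:2],np.ones(len(X))]
for _ in range(3):
    k,*_r=np.linalg.lstsq(A,X[:,2],rcond=None); res=X[:,2]-A@k; g=abs(res)<.002; X=X[g];A=A[g]
print('plane',k,len(X))
# board edges: yaw
r=cv2.minAreaRect((X[:,:2]*1000).astype(np.float32)); print(r)
E1=[];E2=[]
for row in range(5,220,5):
    c=np.where(m[row]&(u[row]<300))[0]
    if len(c): E1.append(P[row,c[0],:2])
    c=np.where((P[row,:,2]>.04)&(P[row,:,2]<.065)&(u[row]>100)&(u[row]<320))[0]
    if len(c): E1[-1]=P[row,c[0],:2];E2.append(P[row,c[-1],:2])
for E in(E1,E2):
    vx,vy,x0,y0=cv2.fitLine(np.float32(E),cv2.DIST_HUBER,0,.002,.01).ravel(); print('edge yaw',np.degrees(np.arctan2(vy,vx)),x0,y0)
h=P[...,2]-(P[...,0]*k[0]+P[...,1]*k[1]+k[2])
m=(u>190)&(u<275)&(v>25)&(v<185)&(h>.006)&(h<.06)&~((u>243)&(v>90)&(v<140))
th=np.radians(82-90); ex=np.array([np.cos(th),np.sin(th)]); ey=np.array([-ex[1],ex[0]])
o=np.array([.45,.066]); q=P[...,:2]-o
L=np.stack([q@ex,q@ey],-1)*1000
for name,mm in [('low bar',m&(h<.014)&(v>75)&(v<140)),('topA',m&(h>.036)&(v<90)),('topB',m&(h>.036)&(v>130)),('midA',m&(h>.02)&(h<.034)&(v<90)),('midB',m&(h>.02)&(h<.034)&(v>130))]:
    Y=L[mm]; print(name,len(Y),Y.mean(0),Y.min(0),Y.max(0),h[mm].mean(),h[mm].max())
for row in (46,52,58,152,158,163):
    print(row,[(c,int(L[row,c,0]),int(L[row,c,1]),int(h[row,c]*1000)) for c in range(208,268,4)])
# held level
m=(u>240)&(u<325)&(v>95)&(v<142)&(P[...,2]>.2); Y=P[m]; print('cap',cv2.minAreaRect((Y[:,:2]*1000).astype(np.float32)),np.percentile(Y[:,2],[50,95]))
m=(u>255)&(u<310)&(v>145)&(v<225)&(P[...,2]>.2); Y=P[m]
T=[]
for row in range(146,226,6):
    mm=m[row]; T.append(P[row][mm].mean(0)); T[-1][2]=P[row][mm][:,2].max()
T=np.array(T); f=cv2.fitLine(T.astype(np.float32),cv2.DIST_HUBER,0,.002,.01).ravel(); print('tube',f,np.degrees(np.arctan2(f[1],f[0])))
```

```text
plane [-0.0028 -0.0304  0.0553] 13748
((449.44390869140625, 55.33417510986328), (223.106689453125, 97.81238555908203), 80.91605377197266)Traceback (most recent call last):
  File "<stdin>", line 17, in <module>
IndexError: list assignment index out of range
```

```bash
cat > clip.py <<'E'
from h import *
d=np.load('w3.npz'); P=d['P']; im=d['im']
v,u=np.mgrid[:420,:560]
k=np.array([-0.0028,-0.0304,0.0553])
h=P[...,2]-(P[...,0]*k[0]+P[...,1]*k[1]+k[2])
b=abs(h)<.004
E1=[];E2=[]
for row in range(5,220,5):
    c=np.where(b[row]&(u[row]>150)&(u[row]<320))[0]
    if len(c)>20: E1.append(P[row,c[0],:2]);E2.append(P[row,c[-1],:2])
for E in(E1,E2[:17]):
    vx,vy,x0,y0=cv2.fitLine(np.float32(E),cv2.DIST_HUBER,0,.002,.01).ravel(); print('edge yaw',np.degrees(np.arctan2(vy,vx)),x0,y0)
m=(u>190)&(u<275)&(v>25)&(v<185)&(h>.006)&(h<.06)&~((u>243)&(v>90)&(v<140))
th=np.radians(82-90); ex=np.array([np.cos(th),np.sin(th)]); ey=np.array([-ex[1],ex[0]])
o=np.array([.45,.066]); q=P[...,:2]-o
L=np.nan_to_num(np.stack([q@ex,q@ey],-1)*1000); h=np.nan_to_num(h)
for name,mm in [('low bar',m&(h<.014)&(v>75)&(v<140)),('topA',m&(h>.036)&(v<90)),('topB',m&(h>.036)&(v>130)),('midA',m&(h>.02)&(h<.034)&(v<90)),('midB',m&(h>.02)&(h<.034)&(v>130))]:
    Y=L[mm]; print(name,len(Y),Y.mean(0),Y.min(0),Y.max(0),h[mm].mean(),h[mm].max())
for row in (46,52,58,152,158,163):
    print(row,[(c,int(L[row,c,0]),int(L[row,c,1]),int(h[row,c]*1000)) for c in range(208,268,4)])
m=(u>240)&(u<325)&(v>95)&(v<142)&(P[...,2]>.2); Y=P[m]; print('cap',cv2.minAreaRect((Y[:,:2]*1000).astype(np.float32)),np.percentile(Y[:,2],[50,95]))
m=(u>255)&(u<310)&(v>145)&(v<225)&(P[...,2]>.2)
T=[]
for row in range(146,226,6):
    mm=m[row]; T.append(P[row][mm].mean(0)); T[-1][2]=P[row][mm][:,2].max()
T=np.array(T); f=cv2.fitLine(T.astype(np.float32),cv2.DIST_HUBER,0,.002,.01).ravel(); print('tube',f,np.degrees(np.arctan2(f[1],f[0])))
E
python3 clip.py
```

```text
edge yaw 82.05973 0.39076042 0.07504888
edge yaw 82.01316 0.5166985 0.122015305
low bar 382 [-18.6092   0.4011] [-21.5627 -31.2067] [-16.0074  31.3397] 0.010273558968910213 0.013094018800891838
topA 435 [-0.7442 50.1033] [-22.6906  43.5172] [18.5371 57.6333] 0.047144983012278915 0.05660903547176443
topB 323 [ -0.7965 -48.8862] [-21.6908 -56.1035] [ 18.4602 -41.9497] 0.04753244691661218 0.05698684303740332
midA 361 [-2.8908 48.5267] [-21.6262  42.8091] [13.0072 57.0243] 0.02365573145306672 0.03349910146841725
midB 235 [ -2.5142 -48.9971] [-18.1811 -56.4215] [ 12.8175 -42.7678] 0.02327759335722176 0.033375434931541534
46 [(208, -33, 60, 0), (212, -20, 51, 44), (216, -17, 51, 44), (220, -13, 51, 44), (224, -9, 51, 46), (228, -6, 51, 44), (232, -5, 56, 24), (236, -2, 56, 22), (240, 1, 56, 23), (244, 5, 57, 22), (248, 11, 51, 49), (252, 15, 50, 54), (256, 14, 62, -1), (260, 18, 62, -1), (264, 22, 62, 0)]
52 [(208, -33, 54, 0), (212, -21, 46, 40), (216, -17, 46, 43), (220, -13, 46, 44), (224, -10, 46, 45), (228, -6, 46, 44), (232, -6, 50, 23), (236, -2, 51, 22), (240, 1, 51, 22), (244, 5, 
[... 790 characters left out ...]
-47, 45), (228, -6, -47, 42), (232, -5, -49, 23), (236, -1, -49, 22), (240, 2, -48, 23), (244, 8, -46, 44), (248, 13, -46, 49), (252, 17, -45, 53), (256, 17, -50, 3), (260, 21, -50, -1), (264, 37, -30, 220)]
163 [(208, -35, -57, -1), (212, -31, -57, 0), (216, -17, -52, 45), (220, -14, -52, 43), (224, -9, -52, 46), (228, -6, -52, 43), (232, -5, -54, 23), (236, -1, -54, 23), (240, 2, -53, 23), (244, 9, -51, 46), (248, 13, -50, 51), (252, 17, -50, 55), (256, 17, -55, 3), (260, 21, -55, 0), (264, 37, -32, 219)]
cap ((492.5489501953125, 45.435909271240234), (17.286624908447266, 29.934364318847656), 84.07670593261719) [0.2845 0.2858]
tube [ 0.1036  0.9946 -0.0022  0.4898  0.0191  0.2796] 84.054344
```

```bash
python3 -c "
from h import *
go([.4505,.067,.14],82)"
```

```text
t [ 86.  -45.7 122.9] w [-0.  -0.   1.8] at [ 0.4867 -0.0235  0.2628] [-179.9519   -0.0279   83.8352] time 7.5167
```

```bash
python3 -m creep '[{"wx":0,"wy":0,"wz":1.8,"tx":40,"ty":-21,"tz":0,"gripper":-1},{"wx":0,"wy":0,"wz":1.8,"tx":75,"ty":-40,"tz":15,"gripper":-1},{"wx":0,"wy":0,"wz":1.8,"tx":86,"ty":-45.7,"tz":50,"gripper":-1},{"wx":0,"wy":0,"wz":1.8,"tx":86,"ty":-45.7,"tz":86,"gripper":-1},{"wx":0,"wy":0,"wz":1.8,"tx":86,"ty":-45.7,"tz":123,"gripper":-1}]'
python3 -m creep '[{"wx":0,"wy":0,"wz":0,"tx":0,"ty":0,"tz":0,"gripper":-1},{"wx":0,"wy":0,"wz":0,"tx":0,"ty":0,"tz":0,"gripper":-1},{"wx":0,"wy":0,"wz":0,"tx":0,"ty":0,"tz":0,"gripper":-1},{"wx":0,"wy":0,"wz":0,"tx":0,"ty":0,"tz":0,"gripper":-1}]'
python3 - <<'E'
from h import *
im,P=cam('wrist'); save(im,'w4.png'); np.savez('w4.npz',im=im,P=P)
go([.4505,.067,.0745],82)
E
```

```text
time_s: 7.93
tool_pos: [0.4507, 0.0692, 0.1396]
tool_rot: [179.9, -0.1, 82.3]
force: [0.4, -0.2, -1.8]
grip_width: 0.017
grasp_force: 45.0
time_s: 8.27
tool_pos: [0.4528, 0.0682, 0.1429]
tool_rot: [179.8, -0.2, 82.1]
force: [0.6, 0.2, -0.6]
grip_width: 0.0168
grasp_force: 45.0
 t [-1.7 -2.3 68.3] w [ 0.2 -0.2  0.1] at [0.4527 0.0682 0.1428] [179.7827  -0.153   82.1092] time 8.3167
```

View pics/w4.png

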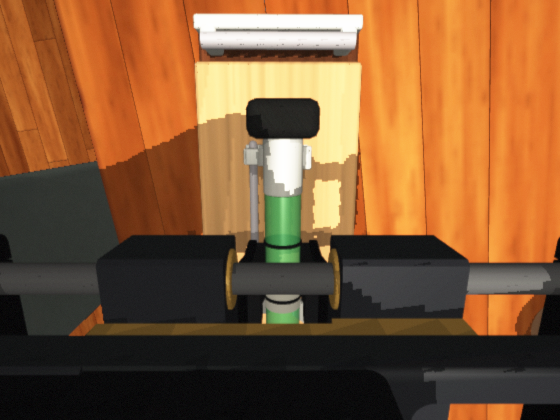

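The tube (columns 264–302) is over the clip, with the far fork's nose at (253,153) and tine at (307,157). I'll check the lateral offset from the same frame.

Run:
```python
from h import *
d=np.load('w4.npz'); P=np.nan_to_num(d['P'])
v,u=np.mgrid[:420,:560]
k=np.array([-0.0028,-0.0304,0.0553]); h=P[...,2]-(P[...,0]*k[0]+P[...,1]*k[1]+k[2])
th=np.radians(-7.97); ex=np.array([np.cos(th),np.sin(th)]); ey=np.array([-ex[1],ex[0]])
L=(np.stack([(P[...,:2]-[.45,.066])@ex,(P[...,:2]-[.45,.066])@ey],-1))*1000
for r in (75,85,95,105,120,140):
    c=np.where((abs(h[r])<.004)&(abs(u[r]-280)<110))[0]; print('board',r,L[r,c[0]],L[r,c[-1]],(L[r,c[0],0]+L[r,c[-1],0])/2)
for r in (150,165,180,200,215):
    c=np.where((P[r,:,2]>.135)&(abs(u[r]-283)<30))[0]; print('tube',r,L[r,c[0]],L[r,c[-1]],(L[r,c[0],0]+L[r,c[-1],0])/2,P[r,c,2].max())
m=(u>240)&(u<325)&(v>95)&(v<142)&(P[...,2]>.135); print('cap',L[m].min(0),L[m].max(0))
for r in (147,152,157,162): print(r,[(c,L[r,c].round(0).tolist(),int(h[r,c]*1000)) for c in (246,250,254,258,262,303,306,309,312)])
```

```text
board 75 [-60.358  104.8805] [ 58.7458 105.434 ] -0.8060876913075354
board 85 [-61.1513  98.3449] [57.8259 98.3234] -1.6627076221772938
board 95 [-60.1001  91.1951] [58.5298 91.6432] -0.7851448196508031
board 105 [-61.083   84.4813] [57.5365 84.4997] -1.7732941440388394
board 120 [-60.6845  73.8689] [57.5606 74.0445] -1.5619072950993598
board 140 [-60.6637  59.501 ] [58.7605 59.6431] -0.9516182286029462
tube 150 [-6.9946 58.4179] [10.305  58.4346] 1.6551732023751344 0.16126712416742553
tube 165 [-7.0706 51.8083] [10.4585 51.7262] 1.6939070775289307 0.16153976579414017
tube 180 [-7.2201 44.8637] [10.5711 44.9061] 1.6754675410505513 0.1611452714925542
tube 200 [-6.3322 35.881 ] [ 9.6867 35.9627] 1.6772583081158725 0.16088365435933863
tube 215 [-6.3141 29.2927] [ 9.8444 28.637 ] 1.7651397681151 0.16105436970102363
cap [-13.3122  62.2824] [16.4956 79.629 ]
147 [(246, [-24.0, 55.0], 4), (250, [-21.0, 55.0], 10), (254, [-18.0, 55.0], 11), (258, [-14.0, 56.0], 26), (262, [-12.0, 56.0], 26), (303, [14.0, 57.0], 53), (306, [16.0, 57.0], 55), (309, [17.0, 57.0], 55), (312, [24.0, 55.0], 0)]
152 [(246, [-21.0, 54.0], 44), (250, [-18.0, 54.0], 43), (254, [-437.0, -128.0], -55), (258, [-13.0, 54.0], 43), (262, [-11.0, 54.0], 45), (303, [14.0, 54.0], 53), (306, [16.0, 54.0], 54), (309, [18.0, 54.0], 53), (312, [24.0, 51.0], 0)]
157 [(246, [-21.0, 51.0], 43), (250, [-18.0, 51.0], 45), (254, [-16.0, 51.0], 43), (258, [-13.0, 51.0], 45), (262, [-11.0, 51.0], 45), (303, [14.0, 51.0], 52), (306, [16.0, 52.0], 55), (309, [17.0, 52.0], 54), (312, [24.0, 47.0], 0)]
162 [(246, [-21.0, 48.0], 43), (250, [-18.0, 48.0], 43), (254, [-16.0, 48.0], 44), (258, [-13.0, 48.0], 44), (262, [-11.0, 48.0], 45), (303, [14.0, 48.0], 52), (306, [16.0, 49.0], 55), (309, [18.0, 49.0], 54), (312, [24.0, 44.0], 0)]
```

```bash
python3 -m creep '[{"wx":0,"wy":0,"wz":0,"tx":-1,"ty":-2,"tz":15,"gripper":-1},{"wx":0,"wy":0,"wz":0,"tx":-1,"ty":-2,"tz":30,"gripper":-1},{"wx":0,"wy":0,"wz":0,"tx":-1,"ty":-2,"tz":42,"gripper":-1},{"wx":0,"wy":0,"wz":0,"tx":-1,"ty":-2,"tz":48,"gripper":-1},{"wx":0,"wy":0,"wz":0,"tx":-1,"ty":-2,"tz":48,"gripper":-1}]'
python3 -m creep '[{"wx":0,"wy":0,"wz":0,"tx":0,"ty":0,"tz":3,"gripper":-1},{"wx":0,"wy":0,"wz":0,"tx":0,"ty":0,"tz":6,"gripper":-1},{"wx":0,"wy":0,"wz":0,"tx":0,"ty":0,"tz":8,"gripper":-1}]'
python3 -m creep '[{"wx":0,"wy":0,"wz":0,"tx":0,"ty":0,"tz":3,"gripper":-1},{"wx":0,"wy":0,"wz":0,"tx":0,"ty":0,"tz":5,"gripper":-1}]'
```

```text
time_s: 8.73
tool_pos: [0.4507, 0.0675, 0.0935]
tool_rot: [179.8, -0.1, 82.2]
force: [1.6, 0.2, -0.4]
grip_width: 0.0171
grasp_force: 45.0
time_s: 8.98
tool_pos: [0.4504, 0.0673, 0.0862]
tool_rot: [179.8, -0.1, 82.1]
force: [0.6, -1.4, 4.7]
grip_width: 0.0167
grasp_force: 45.0
time_s: 9.15
tool_pos: [0.4498, 0.0678, 0.0799]
tool_rot: [179.9, -0.1, 82.1]
force: [4.4, 0.2, -1.4]
grip_width: 0.0173
grasp_force: 45.1
```

```bash
python3 -m creep '[{"wx":0,"wy":0,"wz":0,"tx":0,"ty":0,"tz":2,"gripper":-1},{"wx":0,"wy":0,"wz":0,"tx":0,"ty":0,"tz":3,"gripper":-1}]'
python3 -m creep '[{"wx":0,"wy":0,"wz":0,"tx":0,"ty":0,"tz":2,"gripper":-1},{"wx":0,"wy":0,"wz":0,"tx":0,"ty":0,"tz":3,"gripper":-1}]'
python3 -m creep '[{"wx":0,"wy":0,"wz":0,"tx":0,"ty":0,"tz":2,"gripper":-1},{"wx":0,"wy":0,"wz":0,"tx":0,"ty":0,"tz":3,"gripper":-1}]'
```

```text
time_s: 9.32
tool_pos: [0.4484, 0.0674, 0.0757]
tool_rot: [-180.0, -0.0, 82.1]
force: [4.2, 1.3, -0.7]
grip_width: 0.017
grasp_force: 45.0
time_s: 9.48
tool_pos: [0.4482, 0.0669, 0.0733]
tool_rot: [-179.9, 0.0, 82.2]
force: [0.1, -2.6, 5.7]
grip_width: 0.0165
grasp_force: 45.0
time_s: 9.65
tool_pos: [0.4481, 0.0661, 0.0705]
tool_rot: [-179.9, 0.1, 82.1]
force: [-0.1, -3.9, 7.3]
grip_width: 0.0169
grasp_force: 45.0
```

```bash
python3 -m creep '[{"wx":0,"wy":0,"wz":0,"tx":0,"ty":0,"tz":2,"gripper":-1},{"wx":0,"wy":0,"wz":0,"tx":0,"ty":0,"tz":3,"gripper":-1}]'
python3 -m creep '[{"wx":0,"wy":0,"wz":0,"tx":0,"ty":0,"tz":2,"gripper":-1},{"wx":0,"wy":0,"wz":0,"tx":0,"ty":0,"tz":3,"gripper":-1}]'
python3 - <<'E'
from h import *
im,P=cam('wrist'); save(im,'w5.png'); np.savez('w5.npz',im=im,P=P)
E
```

```text
time_s: 9.82
tool_pos: [0.4481, 0.0656, 0.0682]
tool_rot: [-179.9, 0.1, 82.1]
force: [-5.1, -6.4, 20.1]
grip_width: 0.0165
grasp_force: 45.0
time_s: 9.98
tool_pos: [0.4482, 0.0654, 0.0672]
tool_rot: [-179.8, 0.1, 82.1]
force: [-11.3, -9.1, 34.2]
grip_width: 0.0166
grasp_force: 45.0
```

View pics/w5.png

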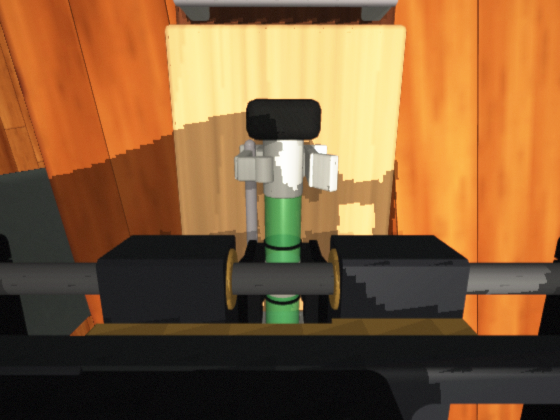

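The jaw nose at (262,165) overlaps the tube and the force has risen solidly, so it looks home. I'll relieve the push, open, rise and check.

```bash
python3 -m creep '[{"wx":0,"wy":0,"wz":0,"tx":0,"ty":0,"tz":-5,"gripper":-1},{"wx":0,"wy":0,"wz":0,"tx":0,"ty":0,"tz":-5,"gripper":-1},{"wx":0,"wy":0,"wz":0,"tx":0,"ty":0,"tz":-5,"gripper":0.2},{"wx":0,"wy":0,"wz":0,"tx":0,"ty":0,"tz":-5,"gripper":0.2},{"wx":0,"wy":0,"wz":0,"tx":0,"ty":0,"tz":-5,"gripper":0.2}]'
python3 -m creep '[{"wx":0,"wy":0,"wz":0,"tx":0,"ty":0,"tz":0,"gripper":0.2},{"wx":0,"wy":0,"wz":0,"tx":0,"ty":0,"tz":0,"gripper":0.2},{"wx":0,"wy":0,"wz":0,"tx":0,"ty":0,"tz":0,"gripper":0.2},{"wx":0,"wy":0,"wz":0,"tx":0,"ty":0,"tz":0,"gripper":0.2}]'
python3 -m creep '[{"wx":0,"wy":0,"wz":0,"tx":0,"ty":0,"tz":-20,"gripper":0.2},{"wx":0,"wy":0,"wz":0,"tx":0,"ty":0,"tz":-60,"gripper":0.2},{"wx":0,"wy":0,"wz":0,"tx":-30,"ty":0,"tz":-100,"gripper":0.2},{"wx":0,"wy":0,"wz":0,"tx":-60,"ty":0,"tz":-130,"gripper":0.2},{"wx":0,"wy":0,"wz":0,"tx":-60,"ty":0,"tz":-130,"gripper":0.2}]'
python3 -m creep '[{"wx":0,"wy":0,"wz":0,"tx":0,"ty":0,"tz":0,"gripper":0.2},{"wx":0,"wy":0,"wz":0,"tx":0,"ty":0,"tz":0,"gripper":0.2}]'
python3 - <<'E'
from h import *
im,P=cam('wrist'); save(im,'w6.png'); np.savez('w6.npz',im=im,P=P)
print(pose()[0])
for q in ['clip_seat','level','wing']: print(q,[ (np.round(x['point'],4),x['confidence']) for x in nets.place_of(q,'wrist')[:2]])
E
```

```text
time_s: 10.45
tool_pos: [0.4476, 0.0678, 0.0688]
tool_rot: [-179.9, -0.0, 82.2]
force: [0.6, -0.8, 0.1]
grip_width: 0.0295
grasp_force: 0.0
time_s: 10.78
tool_pos: [0.4484, 0.0675, 0.0691]
tool_rot: [-180.0, -0.0, 82.2]
force: [-0.6, 0.4, -0.1]
grip_width: 0.0499
grasp_force: 0.0
time_s: 11.2
tool_pos: [0.4429, 0.0039, 0.2044]
tool_rot: [179.6, -0.1, 81.9]
force: [0.5, -0.7, 0.1]
grip_width: 0.052
grasp_force: 0.0
time_s: 11.37
tool_pos: [0.4402, 0.0085, 0.1989]
tool_rot: [-180.0, -0.1, 82.1]
force: [-0.3, 1.9, 0.6]
grip_width: 0.0522
grasp_force: 0.0
[0.4396 0.009  0.1979]
clip_seat [(array([0.45  , 0.0695, 0.0857]), 0.76), (array([0.451 , 0.0615, 0.0853]), 0.27)]
level [(array([0.451 , 0.0669, 0.0857]), 0.91)]
wing [(array([ 0.4312, -0.0827,  0.0959]), 0.64)]
```

View pics/w6.png

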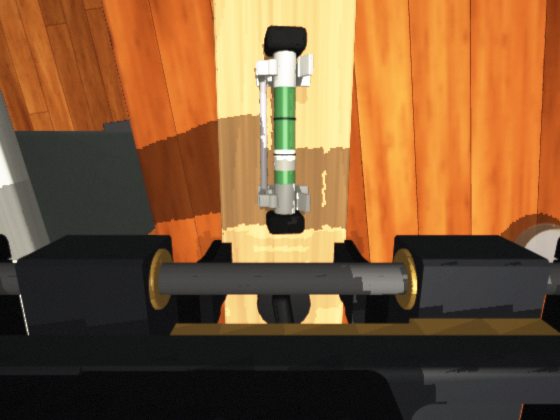

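The level sits in both forks, caps at (286,40) and (285,222), with the bubble (about (285,163)) at the high knob end as expected. I'll check its height over the board and plan the knob approach.

Run:
```python
from h import *
d=np.load('w6.npz'); P=np.nan_to_num(d['P'])
v,u=np.mgrid[:420,:560]
m=(u>225)&(u<345)&(v>5)&(v<225)&(P[...,2]>.04)&(P[...,2]<.062)
X=P[m];A=np.c_[X[:,:2],np.ones(len(X))]
for _ in range(3):
    k=np.linalg.lstsq(A,X[:,2],rcond=None)[0]; g=abs(X[:,2]-A@k)<.002; X=X[g];A=A[g]
h=P[...,2]-(P[...,0]*k[0]+P[...,1]*k[1]+k[2]); print(k)
for r in (88,105,130,145,175): 
    c=np.where((h[r]>.03)&(abs(u[r]-285)<11))[0]; print(r,h[r,c].max(),P[r,c].mean(0))
print('caps',[np.percentile(h[a:b,270:302],90) for a,b in((32,48),(215,230))])
# wing from here
m=(u>250)&(u<315)&(v>292)&(v<322)&(h>.03); print(m.sum(),P[m].mean(0) if m.any() else '')
go([.4275,-.081,.16],66)
```

```text
[-0.0032 -0.0303  0.0555]
88 0.041320579965852006 [0.4545 0.1026 0.0895]
105 0.04192024288358289 [0.4529 0.0903 0.0901]
130 0.04176316693684577 [0.45   0.0719 0.091 ]
145 0.04149954251718056 [0.4484 0.0606 0.091 ]
175 0.041179905192578435 [0.4455 0.0372 0.0916]
caps [np.float64(0.04804553057282941), np.float64(0.04814664719215887)]
630 [ 0.4316 -0.0475  0.1469]
 t [-90.8   0.4  37.6] w [-0.2  0.1 16.3] at [0.4394 0.009  0.1975] [-179.82      0.0526   82.2766] time 11.5667
```

```bash
python3 -m creep '[{"wx":0,"wy":0,"wz":16,"tx":-140,"ty":0,"tz":0,"gripper":0.2},{"wx":0,"wy":0,"wz":16,"tx":-140,"ty":0,"tz":0,"gripper":0.2},{"wx":0,"wy":0,"wz":16,"tx":-140,"ty":0,"tz":0,"gripper":0.2},{"wx":0,"wy":0,"wz":16,"tx":-140,"ty":0,"tz":0,"gripper":0.2},{"wx":0,"wy":0,"wz":16,"tx":-140,"ty":0,"tz":0,"gripper":0.2}]'
python3 -m creep '[{"wx":0,"wy":0,"wz":0,"tx":0,"ty":0,"tz":0,"gripper":0.2},{"wx":0,"wy":0,"wz":0,"tx":0,"ty":0,"tz":0,"gripper":0.2},{"wx":0,"wy":0,"wz":0,"tx":0,"ty":0,"tz":0,"gripper":0.2}]'
python3 - <<'E'
from h import *
im,P=cam('wrist'); save(im,'w7.png'); np.savez('w7.npz',im=im,P=P)
for q in ['wing','foot']: print(q,[ (np.round(x['point'],4),x['confidence']) for x in nets.place_of(q,'wrist')[:2]])
P=np.nan_to_num(P)
D=np.hypot(P[...,0]-.4275,P[...,1]+.081)
m=(D<.035)&(P[...,2]>.098)&(P[...,2]<.125)
X=P[m]; print(len(X),X.mean(0),cv2.minAreaRect((X[:,:2]*1000).astype(np.float32)))
a=np.linalg.eigh(np.cov(X[:,:2].T))[1][:,-1]; print(np.degrees(np.arctan2(a[1],a[0])))
print('z',np.percentile(X[:,2],[5,50,95]))
go([.4275,-.081,.16],66)
E
```

```text
time_s: 11.98
tool_pos: [0.4201, -0.1345, 0.1984]
tool_rot: [-179.9, 0.1, 65.8]
force: [-0.6, -0.1, 0.8]
grip_width: 0.0522
grasp_force: 0.0
time_s: 12.23
tool_pos: [0.4215, -0.1289, 0.1987]
tool_rot: [-179.9, 0.0, 66.3]
force: [-0.1, -0.3, 0.8]
grip_width: 0.0522
grasp_force: 0.0
wing [(array([ 0.4294, -0.0831,  0.0947]), 0.78)]
foot [(array([ 0.4278, -0.0812,  0.0589]), 0.95)]
1211 [ 0.4284 -0.0806  0.1138] ((427.9212646484375, -81.08740234375), (14.128582954406738, 45.89815139770508), 0.9746125340461731)
91.08524161264154
z [0.111  0.1142 0.1158]
 t [ 46.9 -14.   39. ] w [-0.  -0.   0.3] at [ 0.4215 -0.1296  0.199 ] [-179.9618   -0.0023   66.2944] time 12.3833
```

View pics/w7.png

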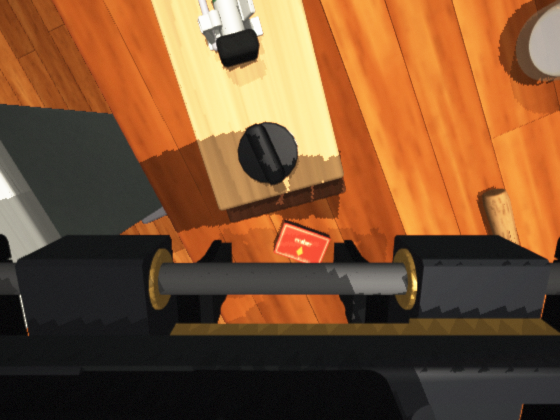

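The wing is at (267,151), at yaw 91° and centre (0.428,-0.081), and its 14×46 mm size matches.

```bash
python3 -m creep '[{"wx":0,"wy":0,"wz":-24.8,"tx":47.5,"ty":-13.6,"tz":30,"gripper":0.2},{"wx":0,"wy":0,"wz":-24.8,"tx":47.5,"ty":-13.6,"tz":30,"gripper":0.2},{"wx":0,"wy":0,"wz":-24.8,"tx":47.5,"ty":-13.6,"tz":30,"gripper":0.2},{"wx":0,"wy":0,"wz":-24.8,"tx":47.5,"ty":-13.6,"tz":30,"gripper":0.2},{"wx":0,"wy":0,"wz":-24.8,"tx":47.5,"ty":-13.6,"tz":30,"gripper":0.2}]'
python3 -m creep '[{"wx":0,"wy":0,"wz":0,"tx":0,"ty":0,"tz":0,"gripper":0},{"wx":0,"wy":0,"wz":0,"tx":0,"ty":0,"tz":0,"gripper":0},{"wx":0,"wy":0,"wz":0,"tx":0,"ty":0,"tz":0,"gripper":0},{"wx":0,"wy":0,"wz":0,"tx":0,"ty":0,"tz":0,"gripper":0}]'
python3 -c "
from h import *
go([.428,-.081,.0875],91.1)"
```

```text
time_s: 12.8
tool_pos: [0.428, -0.0809, 0.169]
tool_rot: [-180.0, -0.0, 91.2]
force: [-1.0, 0.1, -0.1]
grip_width: 0.0523
grasp_force: 0.0
time_s: 13.13
tool_pos: [0.4281, -0.0819, 0.1693]
tool_rot: [180.0, -0.0, 90.9]
force: [-0.6, 0.2, -0.4]
grip_width: 0.0441
grasp_force: 0.0
 t [ 0.8 -0.1 81.8] w [ 0.  -0.  -0.2] at [ 0.4281 -0.0819  0.1693] [179.9909  -0.0341  90.9002] time 13.1333
```

```bash
python3 -m creep '[{"wx":0,"wy":0,"wz":0,"tx":0.5,"ty":0,"tz":35,"gripper":0},{"wx":0,"wy":0,"wz":0,"tx":0.5,"ty":0,"tz":60,"gripper":0},{"wx":0,"wy":0,"wz":0,"tx":0.5,"ty":0,"tz":74,"gripper":0},{"wx":0,"wy":0,"wz":0,"tx":0.5,"ty":0,"tz":81,"gripper":0},{"wx":0,"wy":0,"wz":0,"tx":0.5,"ty":0,"tz":81,"gripper":0}]'
python3 -m creep '[{"wx":0,"wy":0,"wz":0,"tx":0,"ty":0,"tz":0,"gripper":-1},{"wx":0,"wy":0,"wz":0,"tx":0,"ty":0,"tz":0,"gripper":-1},{"wx":0,"wy":0,"wz":0,"tx":0,"ty":0,"tz":0,"gripper":-1},{"wx":0,"wy":0,"wz":0,"tx":0,"ty":0,"tz":0,"gripper":-1},{"wx":0,"wy":0,"wz":0,"tx":0,"ty":0,"tz":0,"gripper":-1}]' 35
python3 -m creep '[{"wx":0,"wy":0,"wz":0,"tx":0,"ty":0,"tz":0,"gripper":-1},{"wx":0,"wy":0,"wz":0,"tx":0,"ty":0,"tz":0,"gripper":-1},{"wx":0,"wy":0,"wz":0,"tx":0,"ty":0,"tz":0,"gripper":-1}]'
python3 -m creep '[{"wx":0,"wy":0,"wz":0,"tx":0,"ty":0,"tz":3,"gripper":-1},{"wx":0,"wy":0,"wz":0,"tx":0,"ty":0,"tz":6,"gripper":-1},{"wx":0,"wy":0,"wz":0,"tx":0,"ty":0,"tz":6,"gripper":-1}]'
```

```text
time_s: 13.55
tool_pos: [0.4269, -0.0814, 0.087]
tool_rot: [-179.8, 0.0, 90.9]
force: [-0.4, -0.1, 0.4]
grip_width: 0.0435
grasp_force: 0.0
time_s: 13.97
tool_pos: [0.4286, -0.0812, 0.0888]
tool_rot: [179.9, -0.0, 91.0]
force: [0.5, 0.1, -0.3]
grip_width: 0.0182
grasp_force: 0.0
time_s: 14.22
tool_pos: [0.4286, -0.0812, 0.0886]
tool_rot: [179.9, -0.0, 91.0]
force: [1.2, 0.5, 1.4]
grip_width: 0.0136
grasp_force: 35.0
time_s: 14.47
tool_pos: [0.4285, -0.0817, 0.082]
tool_rot: [180.0, 0.0, 90.9]
force: [1.4, -2.8, 4.1]
grip_width: 0.0136
grasp_force: 35.0
```

```bash
python3 -m creep '[{"wx":0,"wy":0,"wz":0,"tx":0,"ty":0,"tz":3,"gripper":-1},{"wx":0,"wy":0,"wz":0,"tx":0,"ty":0,"tz":3,"gripper":-1},{"wx":0,"wy":0,"wz":0,"tx":0,"ty":0,"tz":3,"gripper":-1}]' | grep -E "pos|^force"
python3 -m creep '[{"wx":0,"wy":0,"wz":0,"tx":0,"ty":0,"tz":2,"gripper":-1},{"wx":0,"wy":0,"wz":0,"tx":0,"ty":0,"tz":2,"gripper":-1},{"wx":0,"wy":0,"wz":0,"tx":0,"ty":0,"tz":2,"gripper":-1}]' | grep -E "pos|^force"
```

```text
tool_pos: [0.4285, -0.082, 0.0794]
force: [1.3, -3.7, 3.9]
tool_pos: [0.4284, -0.0821, 0.0775]
force: [0.9, -4.5, 5.3]
```

```bash
python3 -m creep '[{"wx":0,"wy":0,"wz":0,"tx":0,"ty":0,"tz":1.5,"gripper":-1},{"wx":0,"wy":0,"wz":0,"tx":0,"ty":0,"tz":1.5,"gripper":-1},{"wx":0,"wy":0,"wz":0,"tx":0,"ty":0,"tz":1.5,"gripper":-1}]' | grep -E "pos|^force"
python3 -m creep '[{"wx":0,"wy":0,"wz":0,"tx":0,"ty":0,"tz":1.5,"gripper":-1},{"wx":0,"wy":0,"wz":0,"tx":0,"ty":0,"tz":1.5,"gripper":-1},{"wx":0,"wy":0,"wz":0,"tx":0,"ty":0,"tz":1.5,"gripper":-1}]' | grep -E "pos|^force"
```

```text
tool_pos: [0.4284, -0.0823, 0.076]
force: [0.8, -5.4, 5.6]
tool_pos: [0.4284, -0.0825, 0.0745]
force: [1.4, -5.8, 3.7]
```

```bash
python3 -m creep '[{"wx":0,"wy":0,"wz":0,"tx":0,"ty":0,"tz":1.5,"gripper":-1},{"wx":0,"wy":0,"wz":0,"tx":0,"ty":0,"tz":1.5,"gripper":-1},{"wx":0,"wy":0,"wz":0,"tx":0,"ty":0,"tz":1.5,"gripper":-1}]' | grep -E "pos|^force"
python3 -m creep '[{"wx":0,"wy":0,"wz":0,"tx":0,"ty":0,"tz":1.5,"gripper":-1},{"wx":0,"wy":0,"wz":0,"tx":0,"ty":0,"tz":1.5,"gripper":-1},{"wx":0,"wy":0,"wz":0,"tx":0,"ty":0,"tz":1.5,"gripper":-1}]' | grep -E "pos|^force"
python3 - <<'E'
from h import *
for c in ('wrist','top'):
    im,P=cam(c); np.savez(c+'8.npz',im=im,P=P)
    if c=='wrist': save(im,'w8.png')
E
```

```text
tool_pos: [0.4284, -0.0827, 0.073]
force: [-0.1, -5.9, 4.6]
tool_pos: [0.4285, -0.0828, 0.0723]
force: [-1.8, -6.7, 11.5]
```

View pics/w8.png

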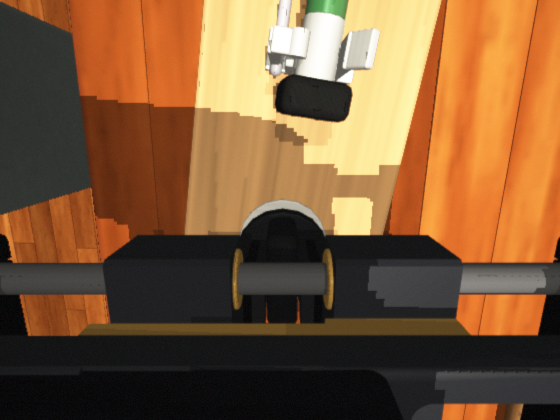

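Foot is on the pad (force jumped to 11 N). The bubble is out of this view; the near cap is at (313,98). I'll check the board tilt by depth and whether the scene and top cameras see the vial.

```bash
cat >> h.py <<'E'
def tilt(P):
    P=np.nan_to_num(P); q=P[...,:2]-[.45,.066]; th=np.radians(-7.97); ex=np.array([np.cos(th),np.sin(th)]); ey=np.array([-ex[1],ex[0]])
    a=q@ex;b=q@ey; m=(abs(a)<.055)&(b>-.16)&(b<.12)&(abs(P[...,2]-.05)<.015)
    X=np.c_[a[m],b[m],np.ones(m.sum())]; z=P[...,2][m]
    for _ in range(5):
        k=np.linalg.lstsq(X,z,rcond=None)[0]; g=abs(z-X@k)<.002; X=X[g];z=z[g]
    return np.degrees(k[1]),len(z)   # + = hinge end higher
E
python3 - <<'E'
from h import *
for f in ['top0','scene0','w3','w4','w6','w7','wrist8','top8']:
    print(f,tilt(np.load(f+'.npz')['P']))
im,P=cam('scene'); np.savez('scene8.npz',im=im,P=P); print('scene8',tilt(P))
t=np.load('top8.npz')['im']
for n in('scene','top'):
    i=optics.camera_info(n); f=210/np.tan(np.radians(i['fovy']/2)); c=np.array(i['R'])@[.45,.066,.085]+i['t']; print(n,c[:2]/c[2]*f+[i['cx'],i['cy']])
a=cv2.resize(im[140:240,140:300],(800,500),interpolation=cv2.INTER_CUBIC); save(a,'s8.png')
E
```

```text
top0 (np.float64(-1.6875410095901813), 1077)
scene0 (np.float64(-1.7179386740738307), 1075)
w3 (np.float64(-1.7512198196168776), 16936)
w4 (np.float64(-1.7991737219745472), 18110)
w6 (np.float64(-1.7401447297302879), 24358)
w7 (np.float64(-1.7106469808530962), 16079)
wrist8 (np.float64(1.5445251835397873), 35361)
top8 (np.float64(1.4926732619441712), 690)
scene8 (np.float64(1.3761080589498849), 693)
scene [221.1762 191.6873]
top [236.8033 219.7809]
```

View pics/s8.png

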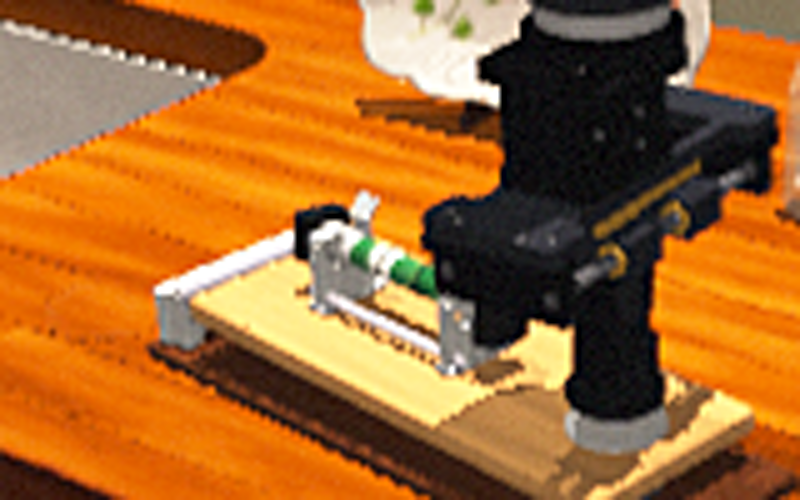

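The foot is pressed and the board tilts +1.5°, with the bubble at the hinge end, so about 1.6–1.7 rad clockwise is needed. I'll turn in stages.

```bash
python3 -c "
from h import *
print(get_obs()['qpos'])"
python3 -m creep '[{"wx":0,"wy":0,"wz":5,"tx":0,"ty":0,"tz":0,"gripper":-1},{"wx":0,"wy":0,"wz":10,"tx":0,"ty":0,"tz":0,"gripper":-1},{"wx":0,"wy":0,"wz":15,"tx":0,"ty":0,"tz":0,"gripper":-1},{"wx":0,"wy":0,"wz":20,"tx":0,"ty":0,"tz":0,"gripper":-1},{"wx":0,"wy":0,"wz":25,"tx":0,"ty":0,"tz":0,"gripper":-1}]' 
python3 -m creep '[{"wx":0,"wy":0,"wz":5,"tx":0,"ty":0,"tz":0,"gripper":-1},{"wx":0,"wy":0,"wz":10,"tx":0,"ty":0,"tz":0,"gripper":-1},{"wx":0,"wy":0,"wz":15,"tx":0,"ty":0,"tz":0,"gripper":-1},{"wx":0,"wy":0,"wz":20,"tx":0,"ty":0,"tz":0,"gripper":-1},{"wx":0,"wy":0,"wz":20,"tx":0,"ty":0,"tz":0,"gripper":-1}]'
python3 -c "
from h import *
print(tilt(cam('wrist')[1]),tilt(cam('top')[1]))"
```

```text
[-29.8733  -1.0017  37.4381 123.3576   0.782   57.4008   8.0477]
time_s: 16.53
tool_pos: [0.4285, -0.0827, 0.0723]
tool_rot: [180.0, 0.0, 65.7]
force: [-2.1, -6.5, 12.1]
grip_width: 0.014
grasp_force: 35.0
time_s: 16.95
tool_pos: [0.4284, -0.0825, 0.0722]
tool_rot: [180.0, 0.0, 45.7]
force: [-2.3, -6.0, 11.7]
grip_width: 0.0137
grasp_force: 35.0
(np.float64(0.8968957674970001), 40887) (np.float64(0.7302243904953865), 692)
```

```bash
python3 -m creep '[{"wx":0,"wy":0,"wz":5,"tx":0,"ty":0,"tz":0,"gripper":-1},{"wx":0,"wy":0,"wz":10,"tx":0,"ty":0,"tz":0,"gripper":-1},{"wx":0,"wy":0,"wz":15,"tx":0,"ty":0,"tz":0,"gripper":-1},{"wx":0,"wy":0,"wz":20,"tx":0,"ty":0,"tz":0,"gripper":-1},{"wx":0,"wy":0,"wz":25,"tx":0,"ty":0,"tz":0,"gripper":-1}]' 
python3 -m creep '[{"wx":0,"wy":0,"wz":5,"tx":0,"ty":0,"tz":0,"gripper":-1},{"wx":0,"wy":0,"wz":10,"tx":0,"ty":0,"tz":0,"gripper":-1},{"wx":0,"wy":0,"wz":15,"tx":0,"ty":0,"tz":0,"gripper":-1},{"wx":0,"wy":0,"wz":18,"tx":0,"ty":0,"tz":0,"gripper":-1},{"wx":0,"wy":0,"wz":18,"tx":0,"ty":0,"tz":0,"gripper":-1}]'
python3 -c "
from h import *
im,P=cam('wrist'); print(tilt(P)); 
im,P=cam('scene');print(tilt(P))
im,P=cam('top'); print(tilt(P),get_obs()['qpos'])"
```

```text
time_s: 17.47
tool_pos: [0.4285, -0.0824, 0.0722]
tool_rot: [180.0, -0.0, 20.7]
force: [-2.6, -5.2, 11.4]
grip_width: 0.0138
grasp_force: 35.0
time_s: 17.88
tool_pos: [0.4285, -0.0823, 0.0722]
tool_rot: [180.0, -0.0, 2.8]
force: [-2.2, -5.3, 12.0]
grip_width: 0.0138
grasp_force: 35.0
(np.float64(0.22140593456200763), 28320)
(np.float64(0.26899160354116375), 842)
(np.float64(0.2272118435464793), 619) [-28.8941  -0.9564  36.4155 123.3415   0.7131  57.4027 -79.9325]
```

```bash
python3 -m creep '[{"wx":0,"wy":0,"wz":5,"tx":0,"ty":0,"tz":0,"gripper":-1},{"wx":0,"wy":0,"wz":10,"tx":0,"ty":0,"tz":0,"gripper":-1},{"wx":0,"wy":0,"wz":15,"tx":0,"ty":0,"tz":0,"gripper":-1},{"wx":0,"wy":0,"wz":15,"tx":0,"ty":0,"tz":0,"gripper":-1},{"wx":0,"wy":0,"wz":15,"tx":0,"ty":0,"tz":0,"gripper":-1}]' 
for i in 1 2 3 4 5 6; do python3 -m creep '[{"wx":0,"wy":0,"wz":0,"tx":0,"ty":0,"tz":0,"gripper":-1},{"wx":0,"wy":0,"wz":0,"tx":0,"ty":0,"tz":0,"gripper":-1},{"wx":0,"wy":0,"wz":0,"tx":0,"ty":0,"tz":0,"gripper":-1},{"wx":0,"wy":0,"wz":0,"tx":0,"ty":0,"tz":0,"gripper":-1},{"wx":0,"wy":0,"wz":0,"tx":0,"ty":0,"tz":0,"gripper":-1}]' >/tmp/o; done; cat /tmp/o
python3 - <<'E'
from h import *
W,P=cam('wrist'); print(tilt(P)); S,P=cam('scene'); np.savez('scene9.npz',im=S,P=P); print(tilt(P)); T,P=cam('top'); np.savez('top9.npz',im=T,P=P);print(tilt(P))
z=lambda a,s:cv2.resize(a,s,interpolation=cv2.INTER_CUBIC)
out=np.zeros((600,800,3),np.uint8)
out[:300,:400]=z(W,(400,300)); out[:300,400:]=z(S[172:208,198:246],(400,300)); out[300:,:]=z(T[205:235,200:280],(800,300)); save(out,'m9.png')
E
```

```text
time_s: 18.45
tool_pos: [0.4285, -0.0823, 0.0722]
tool_rot: [180.0, -0.0, -12.1]
force: [-1.8, -4.2, 12.0]
grip_width: 0.0135
grasp_force: 35.0
time_s: 20.95
tool_pos: [0.4285, -0.0823, 0.0722]
tool_rot: [180.0, -0.0, -12.1]
force: [-2.2, -5.3, 11.4]
grip_width: 0.0138
grasp_force: 35.0
(np.float64(-0.004671337960753011), 24314)
(np.float64(0.035885767924669396), 835)
(np.float64(-0.16696392068730057), 589)
```

View pics/m9.png

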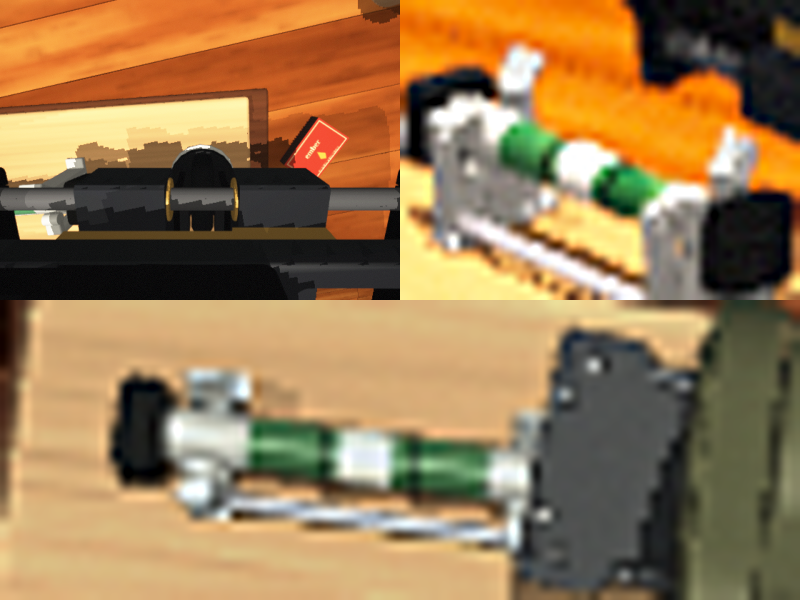

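The bubble (columns 335–390 in the top crop) lies centrally between the rings at about 322 and 403, and the scene crop agrees. The press is about 11 N and the grip 35 N. I'm handing it in.

```bash
python3 -c "
from cell import env
print(env.sign_off())"
```

```text
the job is handed in; nothing more can be done
None
```

The job is handed in at about 21 s on the robot's clock: the level sits home in the clip, and the gripper still holds the knob (35 N) and presses the foot on its pad (about 11 N) with the bubble centred between the rings; no verdict came back.

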